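# Clamp the panel and hold the set-up key turned

### The job

Lock the chipboard panel down on its bed: swing the toggle clamp's handle away from the panel and down, over centre, until it stays locked with the rubber foot pressing on the panel, without shifting the panel. Then take the set-up key (the one with the square paddle head) from the key block, push it fully home into the key switch on the control box, where a small wiggle helps it past the sticky pins, and turn it a quarter turn clockwise against its return spring. Finish while still holding the key turned, with the clamp still locked; leave the other key and everything else where it is.

Things in the scene. Friction and masses are not known exactly. Their poses are not given: they have to be found in the camera images.
- fixture: Dark brown bed 340 x 170 x 18 mm, fixed on the table, carrying the panel and a steel horizontal toggle clamp. Origin: centre of its underside; x along its length from the clamp handle's end to the panel's end, y across, z up. The clamp stands on the line y = 0, its foot at x = -90 to -5 mm, its cheeks up to z = 51 mm; the bar is hinged at x = -30, z = 48 mm.
- clamp_grip (a point): On the axis of the clamp handle's rubber grip (round, 18 mm thick, 88 mm long), 29 mm from its end. x along the handle towards its pivot on the bar (100 mm off), y across along the pins, z out of the side that faces the panel when open and up when locked. In the bed's frame: open x = -51, z = 158 mm, handle upright; locked x = -130, z = 79 mm, handle about level.
- clamp_handle (a joint): Angle between the clamp's handle and its bar, rad: 0 open (start), 2.47 dead centre, 2.60 locked at its stop. The handle swings from upright towards the bed's -x and down; the bar comes down over the panel with it. Needs 2 to 4 N at the grip, most near the end as the foot is squeezed; past dead centre it goes to its stop and stays there by itself.
- clamp_foot: The clamp's rubber foot (16 mm across) on a sprung spindle near the end of the bar, 70 mm from the bar's hinge; presses on the panel with about 12 N when locked. Its under face is 12 mm from the origin along -z. Open, the bar stands raised at 65 degrees over the bed's centre line, its end at x = 5, z = 120 mm in the bed's frame.
- panel: Loose white-faced chipboard panel 140 x 135 x 18 mm, 0.24 kg, lying flat on the bed against two aluminium stops, below the clamp's foot. Origin: centre of its underside, z up.
- control_box: Grey control box 170 x 160 x 90 mm, fixed on the table. Origin: centre of its underside, z up. On its top: the key switch (x = -30, y = 20 mm), a red mushroom stop (x = 52, y = -45, 29 mm tall), two push buttons (x = 55, y = 12 and 52, 7 mm tall), a small lamp (x = -30, y = -55, 6 mm tall).
- keyhole (a point): Centre of the slot, on the top of the key switch's fixed square steel plate (44 x 44 x 6 mm, top 96 mm over the table). The slot is 17.6 mm along x, 6.6 mm along y, countersunk 2.5 mm at 45 degrees; z up. Seated, the key's collar rests on the plate. The key can turn only within 2 mm of that and is captive while turned.
- plug_top (a point): The plug below the plate, which the key turns about the vertical axis through the keyhole; slot 6.6 mm wide. Two sticky pins reach into it from the two sides (y), met with the blade's end about 11 and 17 mm below the plate's top. Pushed straight down they jam (10 to 40 N each); with the key wiggled 0.6 mm or 0.04 rad to and fro, 5 to 10 N. Origin: 6 mm below the keyhole.
- plug (a joint): Turn of the key switch, rad: 0 at rest, grows clockwise seen from above, stop at 1.57. The return spring pulls with 0.06 N m at rest, 0.14 N m at the stop; let go, it turns the key back. The blade has 0.1 to 0.2 rad of play and give in its slot, so turn the hand somewhat past a quarter.
- key_block: Grey plastic block 50 x 115 x 45 mm, fixed on the table, with two slots in its top 62 mm apart along its y, in which the two keys stand. Origin: centre of its underside.
- setup_key: Set-up key, 45 g, upright in one of the block's slots. Origin: on its axis under the collar (19 mm across, 3 mm thick), which rests on the block; z up. Above it a square black paddle head 32 mm wide (x), 9 mm thick (y), from 12 to 48 mm up. Below it a neck 5 mm round, 8 mm long, then a blade 16 mm wide (x), 5 mm thick (y), round-ended, to 30 mm down. Fits either way round.
- guard_key: The other key, in the other slot: same blade, but a round head 24 mm across, its top 36 mm above the collar. To be left alone. Origin under its collar, z up.
- hold_down: Bystander: loose white hold-down puck with a black star knob, 60 mm across, 74 mm tall, between the bed and the control box. Origin: centre of its underside.
- glue: Bystander: white glue bottle, 56 mm across, 150 mm tall. Origin: centre of its underside.
- caliper: Bystander: caliper, 200 mm long, lying flat. Origin: its middle, underside.
- wrench: Bystander: steel spanner, 180 mm long, lying flat. Origin: its middle, underside.
- mallet: Bystander: mallet with a wooden handle, 260 mm long, lying flat. Origin: its middle, underside.

How it is judged:
By the outcome, as a careful person would: the job done as asked, in the order asked, and still so for the second after the job is handed in, while the arm keeps its last pose, push and grip.
It also fails if it takes over 67 s, if anything falls off the work surface, if the arm or the gripper's body presses on something with over 40 N, if the wrist force passes 120 N, or if a joint passes its speed limit or range.

### The arm

A 6-joint arm with a two-finger parallel gripper is mounted at the origin on the work surface. World frame = base frame: x ahead of the robot, y to its left, z up, the work surface at z = 0. Lengths are in m, angles in rad, forces in N, time in s.
With the tool pointing down it reaches from about 0.35 to 0.975 m from the base axis. Payload 4.9 kg.
Tool frame: the origin (TCP) lies on the centre line of the jaws, within the pads' length; the fingertips stand manip.tip_reach ahead of it and the grasp point (between the pads) is the TCP (manip.tip_reach is the distance from the TCP to the fingertips, in m); z points along the fingers, y is the line along which they close (so a half turn about z gives the same grasp; the last joint's range is limited). The gripper opens to 85 mm and grips with 20 to 120 N. Pads are 22 mm wide; open, the fingers measure 114 mm over their backs; the gripper's body (76 mm by 85 mm) begins 54 mm behind the grasp point. The pads swing forward as they close: fully open they stand 13 mm farther back than shut.
Start: joints at [1.115, 0.053, 1.613, -0, 1.476, -0.119], TCP at [0.207, 0.59, 0.25] pointing down, gripper open.
Joint ranges: [-3.01, 3.01], [-1.01, 2.22], [0.06, 2.58], [-1.02, 4.17], [0.09, 2.62], [-3.14, 3.14]. Speed limits (rad/s): [2.57, 2.57, 3.14, 3.14, 3.14, 3.14].

### API

Orientations are given as a unit quaternion [w, x, y, z].
In Python, from plant import manip gives the robot as it stands. The module is installed in compiled form; this text tells all that it offers.
- The arm moves only by the tool move_arm, never from a script. Its argument "rows" is a list of rows, each a list of 7 numbers: the shift along the tool's x, y, z in cm, then the turn, a rotation vector about the tool's x, y, z in degrees, then the opening, from -1 (shut) to 1 (fully open). In form: [[tx, ty, tz, ax, ay, az, jaw], ...]. A call has 1 to 20 rows; each row shifts and turns the commanded pose from where the row before left it, along the tool's axes as they then stand; what a row does not reach is not made up. A row lasts 1/12 s, in which the tool goes at most 41.7 mm and 7.16 degrees, less where a joint would pass 70% of its speed; a pose out of reach is approached as far as the arm can. A call is refused whole if a number of a shift passes 4.17 or a number of a turn 7.16, either way. A call with a gripper value outside its range is refused whole. The fingers move at their own pace and stop on an object; the grip force is fixed at half the most. Time passes only in rows, so rows that do not move let the fingers close. It gives the time, the measured TCP pose, the force, the opening and the grip force at its end, in the units of the state.
- manip.state(): the state, without advancing time (a new reading comes with each control period).
- manip.grab_frame(name): name is "side" or "top"; returns a dict with "img" (420x560x3 uint8, blue, green, red), "mtx" (3x3 intrinsics, pixels), "R" (3x3) and "t" (3): a world point X has camera coordinates R X + t. Camera axes: x right, y down, z forward; pixel columns grow to the right and rows downward; lengths in m; the calibration is good to about 2 mm. A picture is of the moment at which its call begins. There is no depth.
- manip.job_done(): hands the job in; it is judged then, once.
The state is a dict: "time": time; "joint_pos": joint angles; "joint_vel": joint speeds; "joint_efforts": joint torques, N m; "tool_pos": TCP position; "tool_rot": TCP orientation; "contact_force": force on the tool from outside, world axes, zero at the start; "ft_torque": the same for the moment, N m; "gripper_width": opening from 0.0 (shut) to 1.0 (fully open); "grasp_force": force on a finger pad.
Only numpy, scipy, OpenCV 4.12 (cv2) and the standard library are available. Lean on these libraries where they do the work, as an engineer would, in place of code of your own. Each camera call takes 0.05 s, during which the arm holds its last target. There are 200 camera calls.

## Working session

There is one attempt and no reset: what is moved stays moved. The work goes in short steps, Python scripts to look and compute and a tool call to move; the robot and the scene stay as the last step left them, time stands still between calls to the robot, and variables do not carry over. Pictures are saved under pics/ and viewed, at most 10 in all, crops included, and the job is handed in when it is done.

Besides the shell and the picture viewer there is one more tool, called after "Request:" as name([rows], argument=value, ...), one row to a line, values as JSON. move_arm: Moves the arm, as the interface text tells. Its arguments: {"type":"object","properties":{"rows":{"type":"array","items":{"type":"array","items":{"type":"number"}}}},"required":["rows"]}

```bash
mkdir -p pics; ls; python3 - <<'E'
from plant import manip
import cv2,numpy as np
s=manip.state();print(s, manip.tip_reach)
for n in("side","top"):
    f=manip.grab_frame(n);cv2.imwrite(f"pics/{n}0.png",f["img"]);np.savez(f"{n}0.npz",**f)
    print(n,f["mtx"].tolist(),np.round(f["R"],3).tolist(),f["t"],-f["R"].T@f["t"])
E
```

```text
pics
{'time': 0.0, 'joint_pos': array([ 1.11498236e+00,  5.33368448e-02,  1.61430761e+00, -1.65136764e-05,
        1.47600472e+00, -1.18990179e-01]), 'joint_vel': array([-5.05869535e-05,  3.35113258e-04,  1.59591504e-03,  4.86752978e-04,
        1.19256638e-03, -1.10667087e-03]), 'joint_efforts': array([ 1.44610326e-04, -3.93690634e+01, -3.70167124e+01, -1.29260175e-04,
        7.43972138e-03, -1.11121028e-05]), 'tool_pos': array([0.20629242, 0.58934631, 0.24906726]), 'tool_rot': array([-2.83591678e-04,  1.67616056e-01,  9.85851815e-01, -9.88417821e-04]), 'contact_force': array([ 0.09899386, -0.3112431 , -0.54226577]), 'ft_torque': array([ 0.00191375, -0.00803158,  0.00386361]), 'grasp_force': 0.0, 'gripper_width': 0.9995363602669466} 0.019
side [[400.6342135862754, 0.0, 266.7675939730394], [0.0, 400.6342135862754, 208.68130091278144], [0.0, 0.0, 1.0]] [[0.99, 0.138, -0.022], [0.057, -0.543, -0.837], [-0.128, 0.828, -0.546]] [-0.53435957  0.08732518  1.40530298] [ 0.70405358 -1.04209082  0.82849115]
top [[381.34942997045084, 0.0, 276.74416943113005], [0.0, 381.34942997045084, 210.51539506320887], [0.0, 0.0, 1.0]] [[0.014, -1.0, -0.012], [-0.981, -0.012, -0.195], [0.195, 0.014, -0.981]] [0.02011873 0.57153697 1.04420151] [0.35672073 0.01201006 1.13579142]
```

View pics/side0.png

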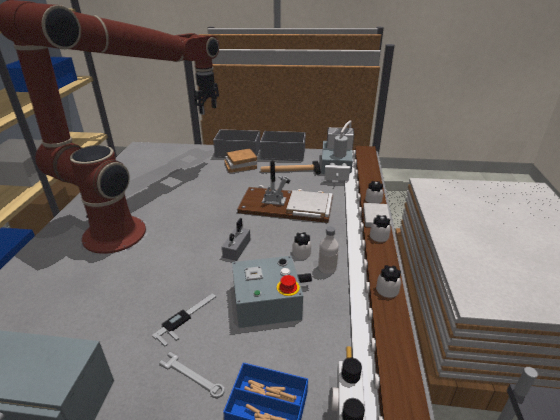

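View pics/top0.png

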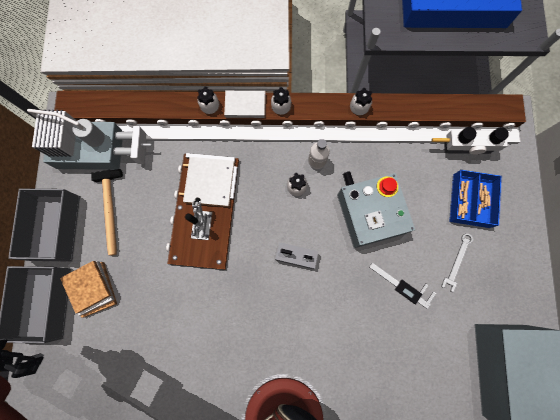

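The side view shows the bed at about (285,203), the key block at (236,242) and the control box at (267,290). The top view shows the bed at (205,212), the block at (298,259), the box at (376,212) and the switch plate at (375,219). I'll enlarge these areas.

```bash
python3 - <<'E'
import cv2,numpy as np
t=cv2.imread("pics/top0.png");s=cv2.imread("pics/side0.png")
def c(i,x0,y0,w,h,k):return cv2.resize(i[y0:y0+h,x0:x0+w],None,fx=k,fy=k,interpolation=cv2.INTER_CUBIC)
# top: fixture 100x150 -> 400x600 ; keyblock 100x? 
m=np.zeros((600,800,3),np.uint8)
m[:,:320]=c(t,165,150,80,150,4)
m[:240,320:800]=c(t,270,240,60,30,8)
m[240:600,320:720]=c(t,335,165,80,72,5)
cv2.imwrite("pics/m1.png",m)
m=np.zeros((600,800,3),np.uint8)
m[:350,:500]=c(s,235,153,100,70,5)
m[:350,500:800]=c(s,215,213,43,50,7)[:350,:300]
m[350:600,:400]=c(s,230,255,80,50,5)
cv2.imwrite("pics/m2.png",m)
E
```

```text
(no output)
```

View pics/m1.png

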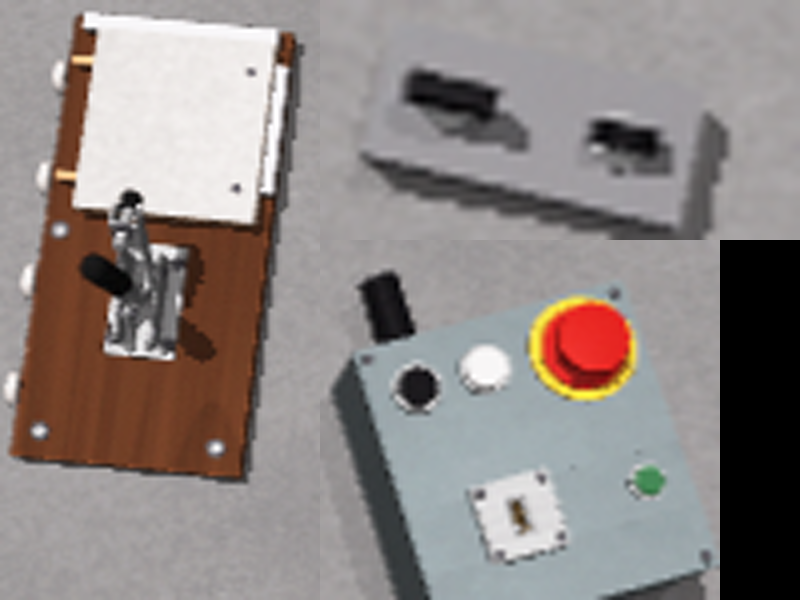

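View pics/m2.png

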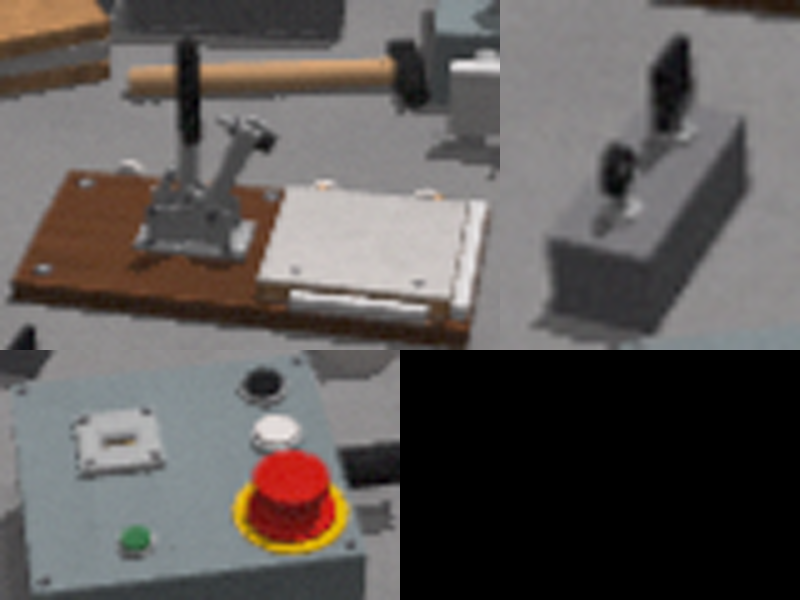

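The crops show these full-image positions:

| Item | Top view | Side view |
|---|---|---|
| Square set-up key | (286,252) | (239,225) |
| Round guard key | (308,257) | (232,237) |
| Clamp grip | (191,218) | (272,171) |
| Keyhole | (375,220) | (254,272) |

Next I'll measure them.

```bash
cat > h.py <<'E'
import cv2,numpy as np
from plant import manip
def cam(f,px):
    d=f["R"].T@np.linalg.solve(f["mtx"],[px[0],px[1],1.]);return -f["R"].T@f["t"],d/np.linalg.norm(d)
def plane(f,px,z):
    c,d=cam(f,px);return c+d*(z-c[2])/d[2]
def tri(f,p,g,q):
    c,d=cam(f,p);e,k=cam(g,q);s=np.linalg.lstsq(np.c_[d,-k],e-c,rcond=None)[0]
    a,b=c+d*s[0],e+k*s[1];return (a+b)/2,np.linalg.norm(a-b)
def proj(f,X):
    x=f["mtx"]@(f["R"]@X+f["t"]);return x[:2]/x[2]
def blob(f,box,fn):
    x0,y0,x1,y1=box;h=f["img"][y0:y1,x0:x1];g=h.astype(int)
    m=fn(g).astype(np.uint8)
    n,l,st,c=cv2.connectedComponentsWithStats(m)
    i=1+np.argmax(st[1:,4]);ys,xs=np.nonzero(l==i);p=np.c_[xs+x0,ys+y0].astype(np.float32)
    return c[i]+[x0,y0],st[i,4],cv2.minAreaRect(p),p
dark=lambda t:lambda g:g.max(2)<t
E
python3 - <<'E'
from h import *
T,S=[dict(np.load(n)) for n in("top0.npz","side0.npz")]
np.set_printoptions(precision=4,suppress=True)
for nm,bt,bs in(("setup",(278,246,296,257),(231,216,246,234)),("guard",(300,251,316,262),(226,232,236,243)),("grip",(182,208,199,226),(268,158,277,183))):
    for th in(50,65):
        a=blob(T,bt,dark(th));b=blob(S,bs,dark(th))
        print(nm,th,a[:3],b[:3],*tri(T,a[0],S,b[0]))
wh=lambda g:g.min(2)>195
for th in(190,205):
    wh=lambda g:g.min(2)>th
    a=blob(T,(365,208,387,231),wh);b=blob(S,(243,264,266,280),wh)
    print("plate",a[:3],b[:3]);pa,pb=a[2][0],b[2][0]
    print(plane(T,pa,.096),plane(S,pb,.096),*tri(T,pa,S,pb))
    bx=cv2.boxPoints(a[2]);print([plane(T,p,.096)[:2] for p in bx])
# slot
sl=lambda g:g.max(2)<140
a=blob(T,(371,213,380,226),sl);b=blob(S,(249,268,260,276),sl)
print("slot",a[:3],b[:3],plane(T,a[0],.094),plane(S,b[0],.094),*tri(T,a[0],S,b[0]))
# bed
br=lambda g:(g[...,2]-g[...,0]>25)&(g[...,2]<150)
a=blob(T,(160,145,248,280),br);bx=cv2.boxPoints(a[2]);P=np.array([plane(T,p,.018)[:2] for p in bx])
print("bed",a[1:3],P,np.linalg.norm(np.diff(P,axis=0),axis=1),P.mean(0))
a=blob(S,(232,180,340,225),br);hull=cv2.convexHull(a[3]);q=cv2.approxPolyDP(hull,3,True)[:,0];print(q,[plane(S,p,.018)[:2] for p in q])
E
```

```text
setup 50 (array([286.122 , 251.4634]), np.int32(41), ((286.26470947265625, 251.44119262695312), (10.429031372070312, 3.6380343437194824), 14.03624439239502)) (array([238.96, 224.96]), np.int32(50), ((239.0, 225.0), (12.0, 4.0), 90.0)) [ 0.451  -0.0007  0.0723] 0.002479618092113833
setup 65 (array([286.1556, 251.5778]), np.int32(45), ((286.1499938964844, 251.54998779296875), (10.75174331665039, 4.110960960388184), 18.43494987487793)) (array([238.9818, 225.0364]), np.int32(55), ((239.0, 225.0), (12.0, 4.0), 90.0)) [ 0.4509 -0.0007  0.072 ] 0.002123046621637116
guard 50 (array([307.913 , 256.8261]), np.int32(23), ((307.73077392578125, 256.84613037109375), (7.2562971115112305, 2.941741943359375), 11.309932708740234)) (array([231.35, 237.35]), np.int32(20), ((231.5, 237.0), (6.0, 3.0), 90.0)) [ 0.4379 -0.0615  0.0663] 0.0015214947065640438
guard 65 (array([307.8214, 256.8929]), np.int32(28), ((307.90386962890625, 256.98077392578125), (8.43299388885498, 3.1378581523895264), 11.309932708740234)) (array([231.5385, 236.8846]), np.int32(26), ((232.0, 237.0), (4.0, 6.0), 0.0)) [ 0.438  -0.0611 
[... 201 characters left out ...]
, 171.    ]), np.int32(77), ((272.0, 171.0), (20.0, 4.0), 90.0)) [0.5291 0.2531 0.1414] 0.0017543932053739985
grip 65 (array([192.0096, 218.4904]), np.int32(104), ((191.5, 219.0), (12.0, 13.0), 90.0)) (array([272.2095, 169.0571]), np.int32(105), ((272.0, 170.0), (24.0, 8.0), 90.0)) [0.5283 0.2487 0.1514] 9.394080753398562e-05Traceback (most recent call last):
  File "<stdin>", line 11, in <module>
  File "h.py", line 16, in blob
    i=1+np.argmax(st[1:,4]);ys,xs=np.nonzero(l==i);p=np.c_[xs+x0,ys+y0].astype(np.float32)
        ~~~~~~~~~^^^^^^^^^^
    return _wrapfunc(a, 'argmax', axis=axis, out=out, **kwds)
    return bound(*args, **kwds)
ValueError: attempt to get argmax of an empty sequence
```

```bash
python3 - <<'E'
from h import *
T,S=[dict(np.load(n)) for n in("top0.npz","side0.npz")]
np.set_printoptions(precision=4,suppress=True)
print(T["img"][213:226,375].min(1),S["img"][266:279,254].min(1),S["img"][272,240:268].min(1))
for d in(18,26):
    wh=lambda g:(g.min(2)>160)&(g.max(2)-g.min(2)<d)
    try:
        a=blob(T,(365,208,387,231),wh);b=blob(S,(243,264,266,280),lambda g:(g.min(2)>145)&(g.max(2)-g.min(2)<d))
    except Exception as e: print(e);continue
    print("plate",a[:3],b[:3]);pa,pb=a[2][0],b[2][0]
    print(plane(T,pa,.096),plane(S,pb,.096),*tri(T,pa,S,pb))
    print([plane(T,p,.096)[:2] for p in cv2.boxPoints(a[2])])
sl=lambda g:(g.max(2)<150)
a=blob(T,(372,214,379,225),sl);b=blob(S,(250,269,259,275),sl)
print("slot",a[:3],b[:3],plane(T,a[0],.094),plane(S,b[0],.094),*tri(T,a[0],S,b[0]))
br=lambda g:(g[...,2]-g[...,0]>25)&(g[...,2]<150)
a=blob(T,(160,145,248,280),br);bx=cv2.boxPoints(a[2]);P=np.array([plane(T,p,.018)[:2] for p in bx])
print("bed",a[1:3],P,np.linalg.norm(np.diff(P,axis=0),axis=1),P.mean(0))
a=blob(S,(232,180,340,225),br);q=cv2.approxPolyDP(cv2.convexHull(a[3].astype(np.int32)),3,True)[:,0];print(q,[plane(S,p,.018)[:2] for p in q])
# box top via colour
a=blob(T,(335,165,420,245),lambda g:(abs(g[...,2]-g[...,0])>8)&(g[...,0]>g[...,2])&(g.max(2)>120))
P=np.array([plane(T,p,.09)[:2] for p in cv2.boxPoints(a[2])]);print("box",a[1],P,P.mean(0),np.linalg.norm(np.diff(P,axis=0),axis=1))
E
```

```text
[221 225 219 170 163 113  95  39  35 100 114 207 226] [132 169 178 179 177 150 106  61 163 175 174 174 107] [133 132 132 129 105 121 166 181 179 172 144 123 121 118 106 104 103 146
 174 179 178 166 143 135 135 138 137 134]
plate (array([374.9595, 216.9657]), np.int32(321), ((375.5, 218.0), (20.0, 21.0), 90.0)) (array([253.4795, 272.0137]), np.int32(146), ((253.5, 272.0), (10.0, 17.0), 90.0))
[ 0.5456 -0.2459  0.096 ] [ 0.5399 -0.2449  0.096 ] [ 0.5427 -0.2461  0.098 ] 0.005086010938705099
[array([ 0.5734, -0.2178]), array([ 0.5741, -0.2759]), array([ 0.518 , -0.2736]), array([ 0.5173, -0.2161])]
plate (array([375.0368, 216.8466]), np.int32(326), ((375.5, 218.0), (20.0, 21.0), 90.0)) (array([253.4795, 272.0137]), np.int32(146), ((253.5, 272.0), (10.0, 17.0), 90.0))
[ 0.5456 -0.2459  0.096 ] [ 0.5399 -0.2449  0.096 ] [ 0.5427 -0.2461  0.098 ] 0.005086010938705099
[array([ 0.5734, -0.2178]), array([ 0.5741, -0.2759]), array([ 0.518 , -0.2736]), array([ 0.5173, -0.2161])]
slot (array([374.4375, 219.6875]), np.int32(16), ((374.4499816894531, 219.85003662109375), (6.324554920196533, 2.2135939598083496), 71.56504821777344)) (array([253.125 , 272.5625]), np.int32(16), ((253.5, 273.0), (2.0, 7.0), 90.0)) [ 0.5412 -0.2433  0.094 ] [ 0.5389 -0.2451  0.094 ] [ 0.54   -0.2438  0.0933] 0.002712708655789365
bed (np.int32(3259), ((203.42999267578125, 212.49000549316406), (58.40702438354492, 110.59151458740234), 8.130102157592773)) [[0.4185 0.3472]
 [0.7545 0.3225]
 [0.7297 0.1427]
 [0.3971 0.1772]] [0.3369 0.1814 0.3345] [0.575  0.2474]
[[291 191]
 [292 216]
 [238 209]
 [249 187]] [array([0.5918, 0.324 ]), array([0.6109, 0.1487]), array([0.408 , 0.1736]), array([0.4201, 0.3386])]
box 2511 [[ 0.6339 -0.154 ]
 [ 0.6867 -0.31  ]
 [ 0.5167 -0.354 ]
 [ 0.4668 -0.2024]] [ 0.576  -0.2551] [0.1647 0.1755 0.1596]
```

```bash
python3 - <<'E'
from h import *
T,S=[dict(np.load(n)) for n in("top0.npz","side0.npz")]
np.set_printoptions(precision=4,suppress=True)
a=blob(T,(366,209,386,230),lambda g:g.min(2)>190);r=cv2.minAreaRect(a[3])
print("plate",a[1],r,plane(T,r[0],.096),plane(T,a[0],.096))
g=blob(T,(400,208,408,219),lambda g:g[...,1]-g[...,2]>25)[0];w=blob(T,(362,184,374,196),lambda g:g.min(2)>200)[0]
k=blob(T,(348,188,360,200),dark(70))[0];y=blob(T,(372,172,400,200),lambda g:(g[...,2]-g[...,0]>60))
lam,wh,bl=plane(T,g,.095),plane(T,w,.097),plane(T,k,.097)
loc=np.array([[-30,-55],[55,12],[55,52]])/1e3;W=np.array([lam,wh,bl])[:,:2]
A,B=loc-loc.mean(0),W-W.mean(0);th=np.arctan2((A[:,0]*B[:,1]-A[:,1]*B[:,0]).sum(),(A*B).sum())
R=np.array([[np.cos(th),-np.sin(th)],[np.sin(th),np.cos(th)]])
print(W,np.degrees(th),"hole",W.mean(0)+R@(np.array([-.03,.02])-loc.mean(0)),"resid",B-A@R.T)
# bed corners by picture
P=np.array([plane(T,p,.018)[:2] for p in((168,264.2),(225.7,270),(239,158.2),(185,153.5))])
print(P,P.mean(0),np.linalg.norm(np.diff(P,axis=0),axis=1),[np.degrees(np.arctan2(*(P[j]-P[i])[::-1])) for i,j in((0,3),(1,2),(1,0),(2,3))])
# bed screws + grip top check: predicted model points projected
c=P.mean(0);v=(P[2]+P[3]-P[0]-P[1]);th=np.arctan2(v[1],v[0]);R=np.array([[np.cos(th),-np.sin(th)],[np.sin(th),np.cos(th)]])
print("bed th",np.degrees(th))
for n,x,z in(("gripmid",-51,.143),("griptop",-51,.187),("gripbot",-51,.099)):
    X=np.r_[c+R@[x/1e3,0],z];print(n,X,proj(T,X),proj(S,X))
E
```

```text
plate 189 ((374.6500244140625, 219.4499969482422), (15.811386108398438, 15.495158195495605), 71.56504821777344) [ 0.5415 -0.2434  0.096 ] [ 0.5413 -0.2431  0.096 ]
[[ 0.5619 -0.3179]
 [ 0.626  -0.2276]
 [ 0.613  -0.1887]] 16.765750596928118 hole [ 0.5411 -0.2448] resid [[-0.0009 -0.0013]
 [ 0.0012  0.0003]
 [-0.0003  0.0009]]
[[0.4154 0.3431]
 [0.401  0.1739]
 [0.7415 0.1467]
 [0.755  0.3142]] [0.5782 0.2445] [0.1699 0.3416 0.1681] [np.float64(-4.862891408054304), np.float64(-4.567320865330933), np.float64(85.14141906165158), np.float64(85.39649191757321)]
bed th -4.7149431368923045
gripmid [0.5274 0.2487 0.143 ] [192.7142 219.3738] [271.9776 171.095 ]
griptop [0.5274 0.2487 0.187 ] [188.7628 216.3848] [271.791  160.2275]
gripbot [0.5274 0.2487 0.099 ] [196.3418 222.118 ] [272.1582 181.6119]
```

Request:
move_arm([
  [0,0,0,0,0,-4.9,-1],
  [0,0,0,0,0,-4.9,-1],
  [0,0,0,0,0,-4.8,-1],
  [-2.38,-1.96,0,0,0,0,-1],
  [-2.38,-1.96,0,0,0,0,-1],
  [-2.38,-1.96,0,0,0,0,-1],
  [-2.38,-1.96,0,0,0,0,-1],
  [-2.38,-1.96,0,0,0,0,-1],
  [-2.38,-1.96,0,0,0,0,-1],
  [-2.38,-1.96,0,0,0,0,-1],
  [-2.38,-1.96,0,0,0,0,-1],
  [-2.38,-1.96,0,0,0,0,-1],
  [-2.38,-1.96,0,0,0,0,-1],
  [-2.38,-1.96,0,0,0,0,-1],
  [-2.38,-1.96,0,0,0,0,-1],
  [-2.38,-1.96,0,0,0,0,-1],
  [-2.38,-1.96,0,0,0,0,-1],
  [-2.38,-1.96,0,0,0,0,-1],
  [-2.38,-1.96,0,0,0,0,-1],
  [0,0,0,0,0,0,-1],
])

```text
time: 1.77
tool_pos: [0.5631, 0.2423, 0.2495]
tool_rot: [0.0, 0.043, 0.999, -0.001]
contact_force: [-1.0, -0.1, -0.4]
gripper_width: -0.001
grasp_force: 0.0
```

```bash
cat >> h.py <<'E'
from scipy.spatial.transform import Rotation as Ro
c0=np.array([.5782,.2445]);tb=np.radians(-4.7)
Rb=np.array([[np.cos(tb),-np.sin(tb)],[np.sin(tb),np.cos(tb)]])
def st():
    s=manip.state();R=Ro.from_quat(s["tool_rot"],scalar_first=True).as_matrix()
    return s,s["tool_pos"],R
def todo(X,xang=None):
    s,p,R=st();a=np.degrees(np.arctan2(R[1,0],R[0,0]))
    print("t",round(s["time"],2),"pos",np.round(p,4),"xang",round(a,2),"tilt",np.round(R[:,2],4),"F",np.round(s["contact_force"],1),"M",np.round(s["ft_torque"],2),"w",round(s["gripper_width"],3),"g",round(s["grasp_force"],1),"bed",np.round(1e3*Rb.T@(p[:2]-c0),1))
    print("move tool cm",np.round(100*R.T@(np.array(X)-p),2), "turn z tool deg", None if xang is None else round(-((xang-a+180)%360-180),2), "j",np.round(s["joint_pos"],2))
E
python3 -c "
from h import *
todo([.5593,.2461,.169],175.3)"
```

```text
t 1.77 pos [0.5631 0.2423 0.2495] xang 175.02 tilt [ 4.0e-04 -2.1e-03 -1.0e+00] F [-1.  -0.1 -0.4] M [ 0.02  0.03 -0.03] w -0.001 g 0.0 bed [-14.8  -3.4]
move tool cm [0.42 0.36 8.05] turn z tool deg -0.28 j [ 0.29  0.03  1.64 -0.    1.47 -1.2 ]
```

Request:
move_arm([
  [0,0.36,2.0,0,0,0,-1],
  [0,0,3.0,0,0,0,-1],
  [0,0,3.0,0,0,0,-1],
  [0,0,0.2,0,0,0,-1],
  [0.8,0,0,0,0,0,-1],
  [0.8,0,0,0,0,0,-1],
  [0.8,0,0,0,0,0,-1],
  [0.9,0,-0.1,0,0,0,-1],
  [0.9,0,0,0,0,0,-1],
  [0.8,0,0.3,0,0,0,-1],
  [0.8,0,0.3,0,0,0,-1],
  [0.7,0,0.3,0,0,0,-1],
])

```text
time: 2.77
tool_pos: [0.4954, 0.2555, 0.1609]
tool_rot: [0.001, 0.041, 0.999, 0.001]
contact_force: [2.0, 0.2, -1.4]
gripper_width: 0.005
grasp_force: 0.9
```

```bash
python3 -c "
from h import *
todo([.5593,.2461,.169],175.3)
f=manip.grab_frame('side');cv2.imwrite('pics/s1.png',cv2.resize(f['img'][120:240,220:350],None,fx=5,fy=5,interpolation=cv2.INTER_CUBIC))"
```

```text
t 2.77 pos [0.4954 0.2555 0.1609] xang 175.32 tilt [ 0.0019  0.001  -1.    ] F [ 2.   0.2 -1.4] M [ 0.07 -0.41 -0.04] w 0.005 g 0.9 bed [-83.4   4.2]
move tool cm [-6.44 -0.41 -0.8 ] turn z tool deg 0.02 j [ 0.34 -0.04  1.86  0.    1.32 -1.15]
```

View pics/s1.png

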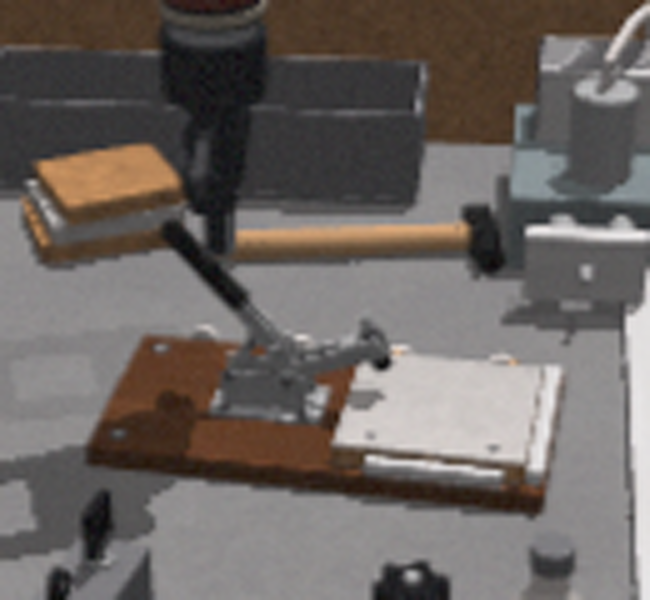

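The handle is at about 45° and the bar is almost down, so the push is working. I'll continue along the arc.

Request:
move_arm([
  [0.7,-0.1,0.9,0,0,0,-1],
  [0.7,-0.1,1.2,0,0,0,-1],
  [0.4,-0.1,1.0,0,0,0,-1],
  [0.4,-0.1,1.0,0,0,0,-1],
  [0.1,0,0.8,0,0,0,-1],
  [0.1,0,0.6,0,0,0,-1],
  [0,0,0.3,0,0,0,-1],
  [0,0,0,0,0,0,-1],
])

```text
time: 3.48
tool_pos: [0.4698, 0.2526, 0.1019]
tool_rot: [-0.003, 0.041, 0.999, -0.001]
contact_force: [-8.9, -3.3, 10.9]
gripper_width: -0.002
grasp_force: 5.7
```

```bash
python3 -c "
from h import *
todo([.5593,.2461,.169],175.3)"
```

```text
t 3.48 pos [0.4698 0.2526 0.1019] xang 175.31 tilt [-0.0065 -0.0019 -1.    ] F [-8.9 -3.3 10.9] M [-0.44  1.66  0.06] w -0.002 g 5.7 bed [-108.7   -0.8]
move tool cm [-8.93  0.07 -6.77] turn z tool deg 0.01 j [ 0.35 -0.02  1.95  0.    1.22 -1.14]
```

Request:
move_arm([
  [0,0,-1.0,0,0,0,-1],
  [0,0,-3.0,0,0,0,-1],
  [0,0,-3.5,0,0,0,-1],
  [0,0,-3.5,0,0,0,-1],
  [0,0,-3.0,0,0,0,0],
  [0,0,0,0,0,6.5,0],
  [0,0,0,0,0,6.5,0],
  [0,0,0,0,0,6.5,0],
  [0,0,0,0,0,6.5,0],
  [0,0,0,0,0,6.5,0],
  [0,0,0,0,0,6.5,0],
  [0,0,0,0,0,6.5,0],
  [0,0,0,0,0,6.5,0],
  [0,0,0,0,0,6.5,0],
  [0,0,0,0,0,6.5,0],
  [0,0,0,0,0,6.5,0],
  [0,0,0,0,0,6.5,0],
  [0,0,0,0,0,6.5,0],
  [0,0,0,0,0,6.5,0],
  [0,0,0,0,0,6.5,0],
])

```text
time: 5.15
tool_pos: [0.4719, 0.2529, 0.2421]
tool_rot: [0.0, 0.78, 0.626, 0.0]
contact_force: [-0.1, 0.9, 0.1]
gripper_width: 0.5
grasp_force: 0.0
```

```bash
python3 -c "
from h import *
todo([.451,-.0007,.15],77.8)
f=manip.grab_frame('side');g=manip.grab_frame('top')
a=cv2.resize(f['img'][150:230,230:340],None,fx=4,fy=4,interpolation=cv2.INTER_CUBIC);b=cv2.resize(g['img'][150:280,165:245],None,fx=4,fy=4,interpolation=cv2.INTER_CUBIC)
m=np.zeros((520,760,3),np.uint8);m[:320,:440]=a;m[:,440:]=b;cv2.imwrite('pics/m3.png',m)"
```

```text
t 5.15 pos [0.4719 0.2529 0.2421] xang 77.47 tilt [ 2.e-04 -2.e-04 -1.e+00] F [-0.1  0.9  0.1] M [-0.01 -0.02  0.01] w 0.5 g 0.0 bed [-106.6   -0.3]
move tool cm [-25.21   3.46   9.22] turn z tool deg -0.33 j [ 0.35 -0.16  1.83 -0.    1.47  0.57]
```

View pics/m3.png

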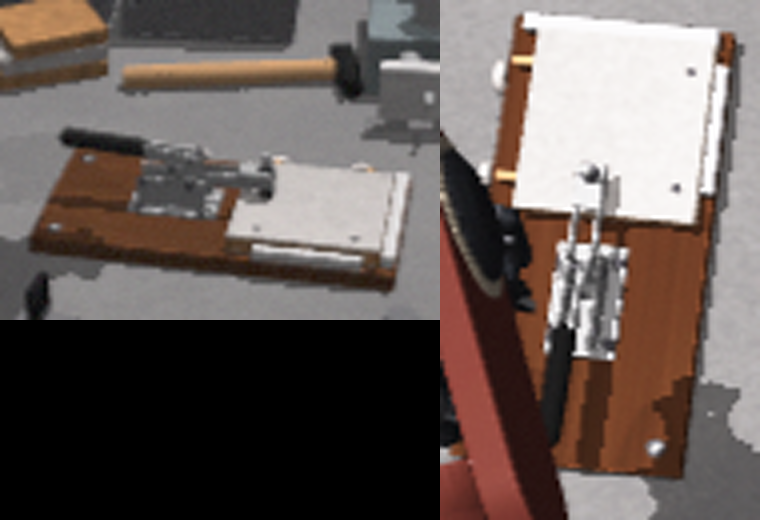

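The handle lies level in the side view (it runs from about (246,183) to (265,187)), the foot is on the panel, and the panel hasn't moved. I'll move over the key.

Request:
move_arm([
  [-1.5,0.2,0,0,0,-0.3,0],
  [-2.5,0.35,0,0,0,0,0],
  [-2.5,0.35,0,0,0,0,0],
  [-2.5,0.35,0,0,0,0,0],
  [-2.5,0.35,0,0,0,0,0],
  [-2.5,0.35,0,0,0,0,0],
  [-2.5,0.35,0,0,0,0,0],
  [-2.5,0.35,0,0,0,0,0],
  [-2.5,0.35,0,0,0,0,0],
  [-2.5,0.35,0,0,0,0,0],
  [-1.2,0.1,1.5,0,0,0,0],
  [0,0,3.0,0,0,0,0],
  [0,0,3.0,0,0,0,0],
  [0,0,3.0,0,0,0,0],
  [0,0,1.0,0,0,0,0],
  [0,0,0,0,0,0,0],
])

```text
time: 6.58
tool_pos: [0.4511, -0.0004, 0.124]
tool_rot: [-0.003, 0.776, 0.631, -0.002]
contact_force: [-0.2, -0.3, -0.7]
gripper_width: 0.502
grasp_force: 0.0
```

```bash
python3 -c "
from h import *
todo([.451,-.0007,.077],77.8)
S=manip.grab_frame('side')
for ph in(84,76):
  a=np.radians(ph);e=np.array([-30.5,68.5])+129*np.array([-np.sin(a),np.cos(a)]);print(ph,proj(S,np.r_[c0+Rb@[e[0]/1e3,0],e[1]/1e3]))
r=blob(S,(240,176,270,192),dark(65));print(r[3][r[3][:,0].argmin()])
"
```

```text
t 6.58 pos [ 4.511e-01 -4.000e-04  1.240e-01] xang 78.2 tilt [-0.0067  0.001  -1.    ] F [-0.2 -0.3 -0.7] M [0.   0.   0.03] w 0.502 g 0.0 bed [-106.6 -254.5]
move tool cm [-0.03  0.03  4.7 ] turn z tool deg 0.4 j [-0.17 -0.26  2.12 -0.    1.29  0.04]
84 [244.4261477  183.02733858]
76 [244.97772566 178.99752366]
[240. 176.]
```

The handle end projects at row 183, which matches the locked position (dead centre would be row 179). Now I'll grasp the key.

Request:
move_arm([
  [0,0,2.0,0,0,0.4,0],
  [0,0,2.0,0,0,0,0],
  [0,0,0.7,0,0,0,0],
  [0,0,0,0,0,0,0],
  [0,0,0,0,0,0,-1],
  [0,0,0,0,0,0,-1],
  [0,0,0,0,0,0,-1],
  [0,0,0,0,0,0,-1],
  [0,0,0,0,0,0,-1],
  [0,0,0,0,0,0,-1],
  [0,0,0,0,0,0,-1],
  [0,0,0,0,0,0,-1],
])

```text
time: 7.63
tool_pos: [0.4531, -0.0005, 0.0817]
tool_rot: [-0.001, 0.779, 0.627, -0.001]
contact_force: [-5.0, 1.4, 6.4]
gripper_width: 0.092
grasp_force: 61.6
```

```bash
python3 -c "
from h import *
todo([.451,-.0007,.077],77.8)"
```

```text
t 7.63 pos [ 0.4531 -0.0005  0.0817] xang 77.72 tilt [-1.7e-03  4.0e-04 -1.0e+00] F [-5.   1.4  6.4] M [ 0.16  1.04 -0.02] w 0.092 g 61.6 bed [-104.6 -254.4]
move tool cm [-0.07 -0.2   0.47] turn z tool deg -0.08 j [-0.17 -0.2   2.15  0.    1.2   0.05]
```

Gripped: the opening is 0.092 and the pad force 61.6 N. I'll lift and turn the key.

Request:
move_arm([
  [0,0,-0.5,0,0,0,-1],
  [0,0,-1.0,0,0,0,-1],
  [0,0,-2.0,0,0,0,-1],
  [0,0,-2.5,0,0,0,-1],
  [0,0,-2.5,0,0,0,-1],
  [0,0,-2.5,0,0,0,-1],
  [0,0,-1.0,0,0,0,-1],
  [0,0,0,0,0,6.1,-1],
  [0,0,0,0,0,6.1,-1],
  [0,0,0,0,0,6.1,-1],
  [0,0,0,0,0,6.1,-1],
  [0,0,0,0,0,6.1,-1],
  [0,0,0,0,0,6.1,-1],
  [0,0,0,0,0,6.1,-1],
  [0,0,0,0,0,6.1,-1],
  [0,0,0,0,0,6.1,-1],
  [0,0,0,0,0,6.1,-1],
  [0,0,0,0,0,0,-1],
])

```text
time: 9.13
tool_pos: [0.4534, -0.0007, 0.2004]
tool_rot: [0.0, 0.99, 0.144, 0.0]
contact_force: [-0.3, -0.5, -1.1]
gripper_width: 0.095
grasp_force: 60.8
```

```bash
python3 -c "
from h import *
todo([.541,-.244,.19],16.8)"
```

```text
t 9.13 pos [ 0.4534 -0.0007  0.2004] xang 16.61 tilt [ 5.e-04 -1.e-04 -1.e+00] F [-0.3 -0.5 -1.1] M [-0.04  0.03  0.01] w 0.095 g 60.8 bed [-104.3 -254.6]
move tool cm [ 1.44 25.82  1.05] turn z tool deg -0.19 j [-0.17 -0.34  2.05 -0.    1.43  1.12]
```

Request:
move_arm([
  [0,1.2,0,0,0,-0.2,-1],
  [0.14,2.5,0,0,0,0,-1],
  [0.14,2.5,0,0,0,0,-1],
  [0.14,2.5,0,0,0,0,-1],
  [0.14,2.5,0,0,0,0,-1],
  [0.14,2.5,0,0,0,0,-1],
  [0.14,2.5,0,0,0,0,-1],
  [0.14,2.5,0,0,0,0,-1],
  [0.14,2.5,0,0,0,0,-1],
  [0.14,2.5,0.5,0,0,0,-1],
  [0.14,2.5,0.5,0,0,0,-1],
  [0.14,2.1,0,0,0,0,-1],
  [0,0,0,0,0,0,-1],
  [0,0,0,0,0,0,-1],
])

```text
time: 10.3
tool_pos: [0.5504, -0.2677, 0.19]
tool_rot: [-0.0, 0.989, 0.147, -0.0]
contact_force: [0.1, -0.5, -0.8]
gripper_width: 0.096
grasp_force: 61.0
```

```bash
python3 -c "
from h import *
todo([.541,-.244,.19],16.8)
S=manip.grab_frame('side');T=manip.grab_frame('top');np.savez('side1.npz',**S);np.savez('top1.npz',**T)
s,p,R=st()
for d in(-.067,-.0367,.011):print(proj(S,p+[0,0,d]),proj(T,p+[0,0,d]))
a=cv2.resize(S['img'][205:295,220:300],None,fx=6,fy=6,interpolation=cv2.INTER_CUBIC);b=cv2.resize(T['img'][180:250,350:400],None,fx=6,fy=6,interpolation=cv2.INTER_CUBIC)
m=np.zeros((540,780,3),np.uint8);m[:,:480]=a;m[:420,480:]=b;cv2.imwrite('pics/m4.png',m)"
```

```text
t 10.3 pos [ 0.5504 -0.2677  0.19  ] xang 16.94 tilt [-4.e-04  5.e-04 -1.e+00] F [ 0.1 -0.5 -0.8] M [0.09 0.   0.  ] w 0.096 g 61.0 bed [  14.2 -512.7]
move tool cm [-0.2  -2.54  0.01] turn z tool deg 0.14 j [-0.57  0.07  1.7   0.    1.37  0.7 ]
[255.57414402 270.02128544] [385.55044447 214.63107814]
[255.13102726 261.14001557] [388.65828057 212.49314339]
[254.40386833 246.56576519] [393.94465818 208.85655189]
```

View pics/m4.png

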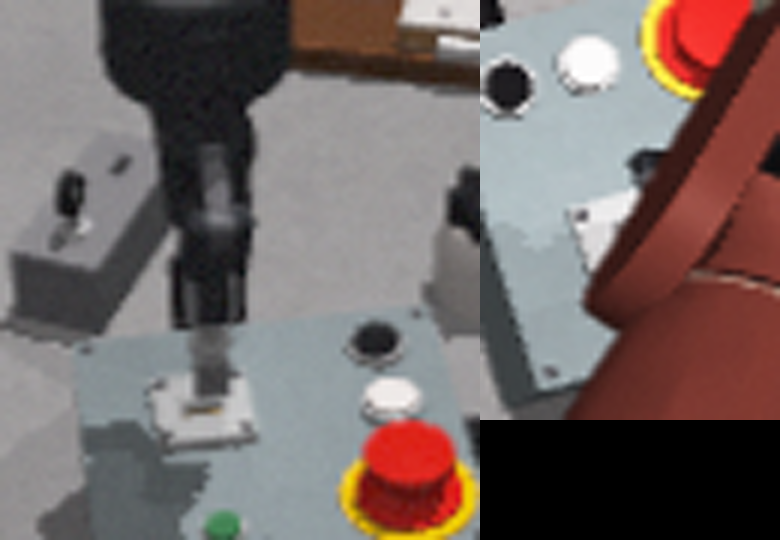

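The key hangs upright with its blade end at about (255,271) in the side view. I moved about 24 mm too far in y. I'll refine the blade position along x and then correct.

```bash
python3 -c "
from h import *
S=dict(np.load('side1.npz'));g=S['img'].mean(2)
for r in range(258,275):print(r,g[r,246:266].astype(int))
print(proj(S,np.array([.541,-.244,.096])),proj(S,np.array([.540,-.2438,.0935])))
"
```

```text
258 [159 159 109  53  45  71  63  35  28  27  24  32  63  48  76 140 158 158
 157 156]
259 [159 158 115  53  37  49  72  65  64  69  74 102 109 132 146 154 159 156
 156 155]
260 [154 151 141 133 133 120 105  85  73  78  84 101 132 145 146 155 157 154
 158 157]
261 [146 144 145 144 143 122 105  87  80  79  88 102 120 140 152 154 159 157
 159 157]
262 [142 144 142 143 145 118 102  93  90  87  98 100 123 148 155 156 155 158
 158 157]
263 [143 143 143 146 143 120  95  93  96  98  95 113 145 157 158 155 156 158
 159 158]
264 [143 144 141 142 142 134 102  90  84  82  87 103 145 159 158 157 161 160
 158 156]
265 [141 142 142 141 141 132 103  87  81  82  81  83 129 155 159 159 162 157
 157 159]
266 [143 143 143 145 145 130  93  69  65  72  64  72 107 143 169 161 157 158
 159 158]
267 [149 151 157 160 158 163 113  67  60  63  66  66  84 108 156 161 163 160
 158 159]
268 [122 133 170 175 178 180 117  71  60  59  67  69 142 179 191 168 159 160
 161 159]
269 [ 96 133 173 181 182 183 118  69  67  63  63  71 155 192 198 177 160 159
 160 162]
270 [170 176 181 184 180 182 119  73  69  74  80  82 152 192 200 182 165 159
 159 158]
271 [178 186 184 171 171 167 141 110 115 122 135 163 189 197 198 185 165 159
 159 158]
272 [175 186 185 176 148 126 121 116 106 102 108 164 195 198 198 190 169 160
 161 157]
273 [172 183 186 176 138  97  81  81  83 105 137 175 196 199 199 198 172 160
 159 158]
274 [173 183 186 179 154 143 164 168 169 169 175 192 202 200 199 198 179 164
 160 158]
[253.94540084 271.79956881] [253.62975207 272.41596677]
```

Request:
move_arm([
  [-0.04,-0.8,0,0,0,0.1,-1],
  [-0.05,-0.9,0,0,0,0,-1],
  [-0.05,-0.83,0,0,0,0,-1],
  [0,0,0.8,0,0,0,-1],
  [0,0,0.8,0,0,0,-1],
  [0,0,0.5,0,0,0,-1],
  [0,0,0,0,0,0,-1],
  [0,0,0,0,0,0,-1],
])

```text
time: 11.07
tool_pos: [0.5413, -0.2431, 0.1682]
tool_rot: [-0.0, 0.989, 0.146, -0.001]
contact_force: [0.1, -0.1, -0.0]
gripper_width: 0.094
grasp_force: 61.0
```

```bash
python3 -c "
from h import *
todo([.5416,-.2442,.168],16.8)
S=manip.grab_frame('side');g=S['img'].mean(2)
for r in range(264,280):print(r,g[r,244:264].astype(int))
"
```

```text
t 11.07 pos [ 0.5413 -0.2431  0.1682] xang 16.8 tilt [-1.5e-03  8.0e-04 -1.0e+00] F [ 0.1 -0.1 -0. ] M [-0.03  0.03  0.07] w 0.094 g 61.0 bed [   3.2 -489. ]
move tool cm [-0.    0.12  0.02] turn z tool deg -0.0 j [-0.55  0.04  1.76 -0.    1.34  0.73]
264 [142 140 143 143 142 143 123 101  88  83  86  95 117 149 155 159 159 159
 160 159]
265 [137 142 142 142 142 142 115  94  82  79  81  76 105 145 156 158 159 157
 158 158]
266 [138 141 143 143 142 141 119  86  73  65  65  74 103 159 145 152 172 162
 157 160]
267 [139 139 147 150 156 158 129  86  62  67  63  64 124 184 136 108 156 160
 161 161]
268 [124 112  91 118 166 175 141  91  61  64  68  65 124 186 189 184 189 168
 159 158]
269 [ 91  92  78  93 163 180 144  93  65  62  60  71 106 182 201 199 199 176
 160 155]
270 [ 81  99 101 102 117 166 161 104  73  75  95  99 117 177 199 199 197 183
 166 160]
271 [ 83  93 105 105 157 173 166 137 145 141 140 142 154 179 197 199 198 184
 165 160]
272 [ 82  90 101 108 121 117 130 122 123 123 111 106 116 165 195 199 199 190
 168 161]
273 [ 83  94 102 104 105 101  99  88  83  81  78 110 143 176 196 201 196 198
 170 160]
274 [ 83  91 103 106 104 102  96  90  98 100  97 167 193 196 200 199 199 198
 176 163]
275 [ 82  84  98 106 107 101 103 102 105 104 112 181 200 198 196 186 144 148
 171 165]
276 [ 82  82  99  98  95 102 102 103 104 106 168 194 197 200 202 196 136 115
 167 164]
277 [ 84  83  93  74  72  97 104 104 106 158 188 196 182 176 160 156 139 118
 118 150]
278 [ 84  80  91  86  93  95  91  94  88 118 120 115 109 107 101 100  97  93
 113 148]
279 [ 84  82  83  81  85  83  84  83  81  88  87  83  86 106 122 102 131 143
 150 157]
```

Request:
move_arm([
  [0.06,0.08,0.2,0,0,0,-1],
  [0,0,0.2,0,0,0,-1],
  [0,0,0.2,0,0,0,-1],
  [0,0,0.2,0,0,0,-1],
  [0,0,0.2,0,0,0,-1],
  [0,0,0,0,0,0,-1],
])

```text
time: 11.62
tool_pos: [0.5421, -0.2437, 0.1587]
tool_rot: [-0.0, 0.989, 0.146, -0.0]
contact_force: [0.1, -0.4, -1.2]
gripper_width: 0.092
grasp_force: 61.0
```

```bash
python3 -c "
from h import *
todo([.5416,-.2442,.135],16.8)"
```

```text
t 11.62 pos [ 0.5421 -0.2437  0.1587] xang 16.8 tilt [-1.e-03  3.e-04 -1.e+00] F [ 0.1 -0.4 -1.2] M [-0.03  0.07  0.01] w 0.092 g 61.0 bed [   4.1 -489.5]
move tool cm [-0.07  0.03  2.37] turn z tool deg 0.0 j [-0.55  0.05  1.77 -0.    1.32  0.73]
```

Request:
move_arm([
  [0,0,0.15,0,0,0,-1],
  [0,0,0.15,0,0,0,-1],
  [0,0,0.15,0,0,0,-1],
  [0,0,0.1,0,0,0,-1],
  [0,0,0,0,0,0,-1],
])

```text
time: 12.03
tool_pos: [0.542, -0.244, 0.1535]
tool_rot: [0.0, 0.989, 0.146, -0.001]
contact_force: [-3.6, -1.9, 1.2]
gripper_width: 0.096
grasp_force: 61.2
```

```bash
python3 -c "
from h import *
todo([.5416,-.2442,.135],16.8)"
```

```text
t 12.03 pos [ 0.542  -0.244   0.1535] xang 16.8 tilt [-1.1e-03 -3.0e-04 -1.0e+00] F [-3.6 -1.9  1.2] M [-0.34  0.63 -0.03] w 0.096 g 61.2 bed [   4.  -489.8]
move tool cm [-0.05  0.01  1.85] turn z tool deg -0.0 j [-0.55  0.06  1.77 -0.    1.31  0.73]
```

Request:
move_arm([
  [-0.08,0.04,0.1,0,0,2.5,-1],
  [0,0,0.1,0,0,0,-1],
  [0,-0.08,0.15,0,0,-5.0,-1],
  [0,0,0.1,0,0,0,-1],
  [0,0.08,0.15,0,0,5.0,-1],
  [0,0,0.1,0,0,0,-1],
  [0,-0.08,0.15,0,0,-5.0,-1],
  [0,0,0.1,0,0,0,-1],
  [0,0.08,0.15,0,0,5.0,-1],
  [0,0,0.1,0,0,0,-1],
  [0,-0.04,0,0,0,-2.5,-1],
])

```text
time: 12.95
tool_pos: [0.5423, -0.2445, 0.1441]
tool_rot: [0.001, 0.989, 0.146, 0.0]
contact_force: [-6.1, -0.8, 8.4]
gripper_width: 0.095
grasp_force: 62.3
```

```bash
python3 -c "
from h import *
todo([.5416,-.2442,.133],16.8)"
```

```text
t 12.95 pos [ 0.5423 -0.2445  0.1441] xang 16.76 tilt [ 6.0e-04 -1.4e-03 -1.0e+00] F [-6.1 -0.8  8.4] M [-0.14  1.05 -0.04] w 0.095 g 62.3 bed [   4.2 -490.3]
move tool cm [-0.05 -0.05  1.11] turn z tool deg -0.04 j [-0.55  0.07  1.78 -0.    1.29  0.73]
```

Request:
move_arm([
  [-0.1,0.04,0.1,0,0,2.5,-1],
  [0,0,0.1,0,0,0,-1],
  [0,-0.08,0.15,0,0,-5.0,-1],
  [0,0,0.1,0,0,0,-1],
  [0,0.08,0.15,0,0,5.0,-1],
  [0,0,0.1,0,0,0,-1],
  [0,-0.08,0.15,0,0,-5.0,-1],
  [0,0,0.1,0,0,0,-1],
  [0,0.08,0,0,0,5.0,-1],
  [0,0,0,0,0,0,-1],
  [0,-0.04,0,0,0,-2.5,-1],
])

```text
time: 13.87
tool_pos: [0.5419, -0.2441, 0.1327]
tool_rot: [0.0, 0.989, 0.147, 0.001]
contact_force: [0.8, 0.3, 2.9]
gripper_width: 0.098
grasp_force: 61.3
```

```bash
python3 -c "
from h import *
todo([.5416,-.2442,.133],16.8)"
```

```text
t 13.87 pos [ 0.5419 -0.2441  0.1327] xang 16.89 tilt [ 0.0022  0.     -1.    ] F [0.8 0.3 2.9] M [ 0.08 -0.15 -0.08] w 0.098 g 61.3 bed [   3.9 -489.9]
move tool cm [-0.03  0.   -0.03] turn z tool deg 0.09 j [-0.55  0.08  1.79  0.    1.27  0.73]
```

Request:
move_arm([
  [0,0,0.2,0,0,2.0,-1],
  [0,0,0.2,0,0,-4.0,-1],
  [0,0,0.2,0,0,2.0,-1],
  [0,0,0.2,0,0,0,-1],
  [0,0,0,0,0,0,-1],
])

```text
time: 14.28
tool_pos: [0.5428, -0.2444, 0.1324]
tool_rot: [0.0, 0.989, 0.147, 0.001]
contact_force: [-13.5, 9.9, 34.4]
gripper_width: 0.091
grasp_force: 66.3
```

```bash
python3 -c "
from h import *
todo([.5416,-.2442,.133],16.8)"
```

```text
t 14.28 pos [ 0.5428 -0.2444  0.1324] xang 16.9 tilt [ 2.e-03 -3.e-04 -1.e+00] F [-13.5   9.9  34.4] M [ 1.74  2.73 -0.04] w 0.091 g 66.3 bed [   4.8 -490.2]
move tool cm [-0.11 -0.06 -0.06] turn z tool deg 0.1 j [-0.55  0.08  1.79  0.    1.27  0.73]
```

Firmly stopped at the expected seated height (0.1324 against 0.1327). I'll ease the push and turn.

Request:
move_arm([
  [0,0,-0.5,0,0,0,-1],
  [0,0,0,0,0,3.0,-1],
  [0,0,0,0,0,6.0,-1],
  [0,0,0,0,0,6.0,-1],
  [0,0,0,0,0,6.0,-1],
  [0,0,0,0,0,6.0,-1],
  [0,0,0,0,0,6.0,-1],
  [0,0,0,0,0,0,-1],
])

```text
time: 14.95
tool_pos: [0.5426, -0.2448, 0.1326]
tool_rot: [0.001, 0.99, -0.142, 0.002]
contact_force: [-2.0, 1.8, 13.0]
gripper_width: 0.095
grasp_force: 62.9
```

```bash
python3 -c "
from h import *
todo([.5416,-.2442,.133],16.8-105)"
```

```text
t 14.95 pos [ 0.5426 -0.2448  0.1326] xang -16.29 tilt [ 0.0035 -0.0018 -1.    ] F [-2.   1.8 13. ] M [ 0.35  0.63 -0.01] w 0.095 g 62.9 bed [   4.6 -490.5]
move tool cm [-0.11 -0.03 -0.04] turn z tool deg 71.91 j [-0.55  0.08  1.79  0.    1.27  1.31]
```

Request:
move_arm([
  [0,0,0,0,0,6.0,-1],
  [0,0,0,0,0,6.0,-1],
  [0,0,0,0,0,6.0,-1],
  [0,0,0,0,0,6.0,-1],
  [0,0,0,0,0,6.0,-1],
  [0,0,0,0,0,6.0,-1],
  [0,0,0,0,0,6.0,-1],
  [0,0,0,0,0,6.0,-1],
  [0,0,0,0,0,6.0,-1],
  [0,0,0,0,0,6.0,-1],
  [0,0,0,0,0,0,-1],
  [0,0,0,0,0,0,-1],
])

```text
time: 15.95
tool_pos: [0.541, -0.2457, 0.1326]
tool_rot: [0.002, 0.788, -0.616, 0.001]
contact_force: [-7.5, -0.9, 15.8]
gripper_width: 0.093
grasp_force: 63.3
```

```bash
python3 -c "
from h import *
todo([.5416,-.2442,.133],16.8-108)
S=manip.grab_frame('side');cv2.imwrite('pics/s5.png',cv2.resize(S['img'][150:300,210:345],None,fx=4,fy=4,interpolation=cv2.INTER_CUBIC))"
```

```text
t 15.95 pos [ 0.541  -0.2457  0.1326] xang -76.09 tilt [-9.0e-04 -3.7e-03 -1.0e+00] F [-7.5 -0.9 15.8] M [-0.27  1.8   0.13] w 0.093 g 63.3 bed [   3.1 -491.6]
move tool cm [-0.14 -0.09 -0.04] turn z tool deg 15.11 j [-0.55  0.08  1.79 -0.    1.27  2.35]
```

View pics/s5.png

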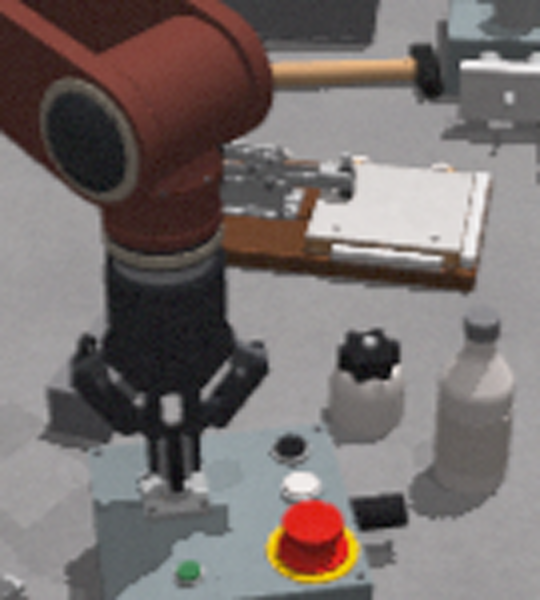

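The key is seated with its collar on the plate at about (254,271), and the clamp's bar still lies on the panel. I've turned 93°, and the moment is 0.13 N m. I'll turn somewhat further.

Request:
move_arm([
  [0.04,0.04,0,0,0,3.0,-1],
  [0.04,0.04,0,0,0,3.0,-1],
  [0,0,0,0,0,3.0,-1],
  [0,0,0,0,0,0,-1],
  [0,0,0,0,0,0,-1],
])

```text
time: 16.42
tool_pos: [0.5407, -0.2459, 0.1326]
tool_rot: [0.001, 0.737, -0.676, 0.001]
contact_force: [-8.2, 1.5, 15.5]
gripper_width: 0.095
grasp_force: 63.6
```

```bash
python3 -c "
from h import *
todo([.5416,-.2442,.133],16.8-108)"
```

```text
t 16.42 pos [ 0.5407 -0.2459  0.1326] xang -85.02 tilt [-5.0e-04 -2.1e-03 -1.0e+00] F [-8.2  1.5 15.5] M [0.22 1.63 0.52] w 0.095 g 63.6 bed [   2.8 -491.8]
move tool cm [-0.16 -0.11 -0.04] turn z tool deg 6.18 j [-0.55  0.08  1.79 -0.    1.27  2.5 ]
```

Request:
move_arm([
  [0,0,0,0,0,1.0,-1],
  [0,0,0,0,0,0,-1],
  [0,0,0,0,0,0,-1],
  [0,0,0,0,0,0,-1],
  [0,0,0,0,0,0,-1],
  [0,0,0,0,0,0,-1],
  [0,0,0,0,0,0,-1],
  [0,0,0,0,0,0,-1],
])

```text
time: 17.08
tool_pos: [0.5407, -0.2458, 0.1326]
tool_rot: [0.001, 0.731, -0.682, 0.001]
contact_force: [-7.1, 2.2, 15.3]
gripper_width: 0.093
grasp_force: 63.9
```

```bash
python3 -c "
from h import *
todo([.5416,-.2442,.133],16.8-108)
s=manip.state()
if s['ft_torque'][2]>.25 and s['grasp_force']>40: print(manip.job_done())"
```

```text
t 17.08 pos [ 0.5407 -0.2458  0.1326] xang -85.98 tilt [-5.0e-04 -2.2e-03 -1.0e+00] F [-7.1  2.2 15.3] M [0.28 1.63 0.59] w 0.093 g 63.9 bed [   2.8 -491.8]
move tool cm [-0.16 -0.1  -0.04] turn z tool deg 5.22 j [-0.55  0.08  1.79 -0.    1.27  2.52]
the job is handed in; nothing more can be done
None
```

I locked the clamp on the panel, pushed the set-up key fully home and turned it clockwise to its stop, and handed the job in at 17 s with the key still held turned (no verdict was returned).

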